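Close the enamelling kiln with the lid lifter

TASK

Close the enamelling kiln: take the lid lifter from its stand, hook the hot lid by its loop and carry it, balanced and level, from the firebrick to the kiln, ease it gently into the mouth by feel until it sits fully home and flush, and put the lifter back on its stand. The lid and the kiln are hot, so only the lifter may touch them, and the brick is soft, so neither drop, tip nor press the lid. Leave the other things where they stand.

Things in the scene. Friction and masses are not known exactly. Their poses are not given: they have to be found in the camera images.
- lifter: Lid lifter, 140 g. Origin: middle of its wooden grip, a flat-sided bar 16 mm wide (y), 22 mm high (z), x = -78 to +58 mm; x runs along it to the hook, z is up. Between the stand's forks x = -59 to +43 mm is clear: take it at the origin, from above, closing along y, and grip hard (30 N or more; a loaded hook can turn it in a weak grip). A 7 mm steel shank leads from its front down to the hook.
- hook_seat (a point): Seat of the lifter's upturned V hook, where the loop's rod axis comes to lie; at x = 97, z = -60 mm of the lifter, same axes. The hook is 7 mm rod in the lifter's x-z plane; its axis, from the seat: lowest at x = 0, z = -9 mm; behind, rising at 45 degrees to x = -13, z = 4 and on steeply to the grip; in front, rising to the tip at x = 13, z = 4 (tip's top z = 7.5). Lowest point z = -12.5 mm.
- stand: Fixed steel stand of the lifter, base 150 x 80 x 6 mm. Origin: its underside, below the place of the grip's origin; x as the resting lifter's x. Two forks (plates 5 mm thick at x = -62 and +46 mm) carry the grip's underside 90 mm up; prongs lean outwards, 20 mm apart at the bottom, 35 mm at the top, 110 mm up. The resting lifter's origin is 101 mm above the stand's.
- lid: Loose kiln lid, about 240 g (190 to 310): steel-banded firebrick disc 126 mm in diameter, 16 mm thick, with a plug below it 94 mm in diameter, 14 mm deep (lowest 4 mm tapered to 89 mm). Origin: centre of the plug's underside, z up; disc from z = 14 to 30 mm. It starts on the firebrick, standing on its plug. A loop handle stands on top. Its brick is soft: no more than 10 N.
- loop_top (a point): Highest point of the axis of the lid's loop handle, 64 mm above the lid's origin, same axes. The loop is a rigid half-round arch of 6 mm steel rod in the lid's y-z plane, feet at y = -24 and +24 mm; the opening is 42 mm wide and reaches from the disc (34 mm below this point) to 3 mm below it. A hook enters along the lid's x, from either side. Hooked off-centre, the lid hangs tilted.
- brick: Fixed split firebrick slab 230 x 115 x 32 mm, the lid's parking place; origin at the centre of its underside, x along its length.
- kiln: Fixed top-loading enamelling kiln: round steel case 176 mm in diameter, 98 mm high, with a grey switch box on its +x side (to x = 152 mm, 82 mm high). Origin: centre of the case's underside, z up. A firebrick liner stands in the case; its bore is the mouth for the lid's plug. With the lid fully home the disc lies flat on the liner and the lid's origin is 90 mm above the kiln's.
- kiln_rim (a point): Point on the axis of the kiln's CASE at the height of the liner's flat top (104 mm). The liner is a ring, 140 mm outside, 99 mm bore (2.5 mm play round the plug). It stands wedged off-centre, its middle about 9 mm from this point in a direction that differs each time and is not measured. A lid lowered on the wrong spot catches on the rim and dips to the side where the mouth lies.
- jar: Bystander: a closed glass jar, 48 mm in diameter, 75 mm high; origin at the centre of its underside.
- anvil: Bystander: a square steel bench block 70 x 70 x 28 mm; origin at the centre of its underside.
- mandrel: Bystander: a small steel ring mandrel standing on its 52 mm foot, 132 mm high; origin at the centre of its underside.
There are look-alikes about, which are no part of the job. What is shaped like the stand but orange or pink is not meant.

How it is judged (in metres and radians):
On the way, in this order (a step that is already met when the one before it is completed fails the run):
1. the lid hangs from the lifter, clear of the firebrick by 20 mm and level within 0.2 rad (contact force between lifter and lid above 1 N and z of lid in the frame of brick above 0.052 m and angle between lid's own z axis and vertical below 0.2 rad), for 0.3 s.
2. the lid is fully home in the kiln's mouth (z of lid in the frame of kiln below 0.0925 m and horizontal distance between lid and kiln below 0.014 m and angle between lid's own z axis and vertical below 0.05 rad), for 0.2 s.
At the end, for the whole second after the job is handed in: The lid lies flat (within 0.05 rad) on the kiln's liner with its plug in the mouth (its origin 87 to 92.5 mm above the kiln's, within 14 mm of the case's axis), and the lifter lies in both forks of its stand, within 12 mm and 0.15 rad of its place; everything is at rest (all of step 2 and z of lid in the frame of kiln above 0.087 m and linear speed of each of lid, lifter below 0.02 m/s and horizontal distance between lifter and stand below 0.012 m and z of lifter in the frame of stand between 0.097 and 0.107 m and angle between the x axis of lifter and the x axis of stand, either way round below 0.15 rad and contact force between lifter and stand above 0.3 N); the robot touches nothing.
It fails at once if the robot itself touches the hot lid or kiln (contact force between any of lid, kiln and the fingers above 0.5 N or contact force between any of lid, kiln and the arm above 0.5 N).
It fails at once if the lid tips by more than 0.35 rad (angle between lid's own z axis and vertical above 0.35 rad).
It fails at once if the lid is dropped on, or pressed on, the kiln or the firebrick, or pushed or pulled by the lifter, with more than 10 N (contact force between lid and kiln above 10 N or contact force between lid and brick above 10 N or contact force between lifter and lid above 10 N).
It fails at once if a bystander is moved by more than 15 mm (distance of any of jar, anvil, mandrel from where it was at the start of the episode above 0.015 m).
It also fails if it takes over 72 s, if anything falls off the work surface, if the arm or the gripper's body presses on something with over 40 N, if the wrist force passes 120 N, or if a joint passes its speed limit or range.

ROBOT

A 6-joint arm with a two-finger parallel gripper is mounted at the origin on the work surface. World frame = base frame: x ahead of the robot, y to its left, z up, the work surface at z = 0. Lengths are in m, angles in degrees, forces in N, time in s.
With the tool pointing down it reaches from about 0.375 to 0.9 m from the base axis. Payload 3.1 kg.
Tool frame: the origin (TCP) lies midway between the tips of the shut fingers; the grasp point (between the pads) lies 19 mm behind it; z points along the fingers, y is the line along which they close (so a half turn about z gives the same grasp; the last joint's range is limited). The gripper opens to 87 mm and grips with 3 to 60 N. Pads are 19 mm wide; open, the fingers measure 117 mm over their backs; the gripper's body (75 mm by 190 mm) begins 51 mm behind the grasp point.
Start: joints at [-79.326, 30.224, 82.088, -0, 67.689, -10.227], TCP at [0.223, -0.584, 0.223] pointing down, gripper open.
Joint ranges: [-176.69, 176.69], [-43.24, 126.21], [12.49, 139.97], [-82, 262], [0, 151.66], [-163.58, 163.58]. Speed limits (degrees/s): [159.86, 159.86, 180, 180, 180, 180].

INTERFACE

Orientations are given as a 3x3 rotation matrix whose columns are the frame's x, y, z axes.
In Python, from rig import ctrl, command_gripper, optics, workorder gives the robot as it stands. The module is installed in compiled form; this text tells all that it offers. Calls block until the motion is done:
- ctrl.reach(position, orientation): joint-space move of the TCP to a pose.
- ctrl.move_l(position, rot=None, vel=0.15, guard=None): straight line of the TCP; rot=None keeps the orientation; vel is the mean speed in m/s. With guard (N) it stops when the force on the tool has changed by that much, and returns True; else False.
- ctrl.movej(angles): joint-space move.
- command_gripper(opening, newtons=None): finger opening in m; newtons is the grip in N (None keeps the last); returns when the fingers have stopped.
- ctrl.wait(seconds).
- ctrl.inverse_kinematics(position, orientation): joint angles nearest the present ones, or None.
- ctrl.observe(): the state.
- optics.read_camera(name): name is "scene" or "side" or "wrist"; returns the picture (480x640x3 uint8, red, green, blue); there is no depth.
- optics.get_calibration(name): a dict with "vertical_fov" (degrees; the focal length in pixels is half the picture's height over the tangent of half this angle, whatever the lens; pixels are square), "cx", "cy" (the principal point, pixels), "world_from_camera" (4x4, takes a point from camera to world coordinates). Camera axes: x right, y up, looking along -z (the intrinsics and any distortion apply to the point x, -y, -z); pixel columns grow to the right and rows downward; lengths in m; the calibration is good to about 2 mm. A picture is of the moment at which its call begins: read the wrist's pose just before it. get_calibration takes no time and is no camera call; for the wrist camera it gives the pose at the moment of the call.
A pose or a line that the arm cannot do raises ctrl.MotionError and nothing moves.
- workorder.close_job(): hands the job in; it is judged then, once.
The state is a dict: "t": time; "joint_pos": joint angles; "dq": joint speeds; "tau": joint torques, N m; "tool_pos": TCP position; "tool_rot": TCP orientation; "wrist_force": force on the tool from outside, world axes, zero at the start; "torque": the same for the moment, N m; "gripper_width": finger opening in m; "gripper_force": force on a finger pad.
Only numpy, scipy, OpenCV 4.12 (cv2) and the standard library are available. Lean on these libraries where they do the work, as an engineer would, in place of code of your own. Each camera call takes 0.05 s, during which the arm holds its last target. There are 200 camera calls.

## Working session

There is one attempt and no reset: what is moved stays moved. The work goes in short steps, each a Python script; the robot and the scene stay as the last script left them, time stands still between calls to the robot, and variables do not carry over. Pictures are saved under pics/ and viewed, at most 14 in all, crops included, and the job is handed in when it is done.

```bash
mkdir -p pics; python3 - <<'E'
from rig import ctrl, optics
import cv2, numpy as np
np.set_printoptions(precision=4,suppress=True)
for n in ["scene","side"]:
    im=optics.read_camera(n); cv2.imwrite(f"pics/{n}.png",im[:,:,::-1])
    print(n,optics.get_calibration(n))
print(optics.get_calibration("wrist")); s=ctrl.observe(); print(s)
E
```

```text
scene {'vertical_fov': 49.04849539539197, 'cx': 310.6305319783586, 'cy': 236.71202625487544, 'world_from_camera': array([[-0.5088, -0.5954,  0.6218,  1.3725],
       [ 0.8608, -0.3583,  0.3613,  0.3901],
       [ 0.0077,  0.7191,  0.6948,  0.9898],
       [ 0.    ,  0.    ,  0.    ,  1.    ]])}
side {'vertical_fov': 49.719413633244166, 'cx': 318.40582257494407, 'cy': 241.12956082672903, 'world_from_camera': array([[-0.9761,  0.1399, -0.1661,  0.3386],
       [-0.2171, -0.6053,  0.7658,  0.8997],
       [ 0.0066,  0.7836,  0.6212,  0.8792],
       [ 0.    ,  0.    ,  0.    ,  1.    ]])}
{'vertical_fov': 69.62737817858275, 'cx': 320.15262933111234, 'cy': 239.64262276350743, 'world_from_camera': array([[ 0.3563,  0.9055,  0.2307,  0.2854],
       [-0.9344,  0.3457,  0.0863, -0.5595],
       [-0.0016, -0.2463,  0.9692,  0.3842],
       [ 0.    ,  0.    ,  0.    ,  1.    ]])}
{'t': 0.1, 'joint_pos': array([-79.3265,  30.2752,  82.1481,   0.0008,  67.6893, -10.2259]), 'dq': array([-0.0663, -0.1789, -0.027 ,  0.0539, -0.1286, -0.0296]), 'tau': array([ -0.0007, -44.0986, -17.715 ,   0.0634,   0.0534,  -0.    ]), 'tool_pos': array([ 0.2229, -0.5832,  0.2217]), 'tool_rot': array([[ 0.9342,  0.3567, -0.0004],
       [ 0.3567, -0.9342,  0.0019],
       [ 0.0004, -0.0019, -1.    ]]), 'wrist_force': array([-0.6092, -0.51  ,  0.9739]), 'torque': array([0.0045, 0.0068, 0.0009]), 'gripper_force': 0.0, 'gripper_width': 0.08685853098150277}
```

View pics/scene.png

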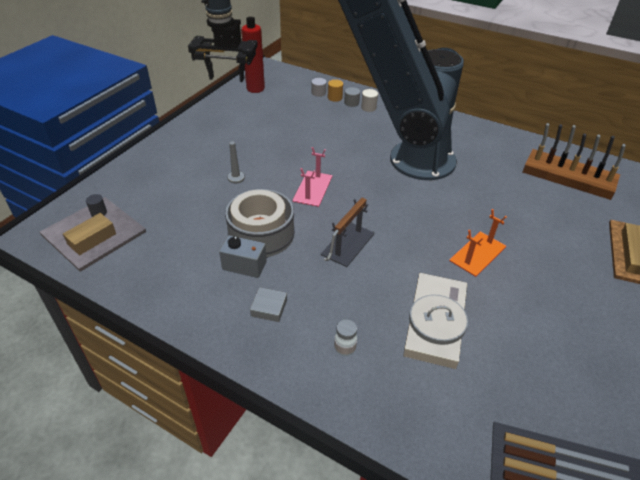

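View pics/side.png

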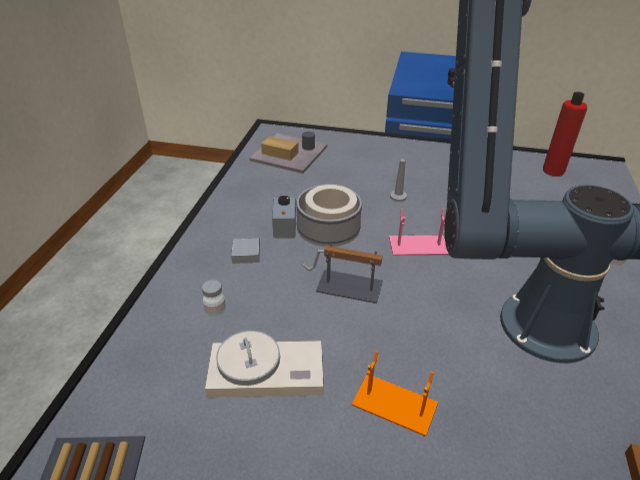

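Scene: the grey stand with the wooden-gripped lifter is at (348,235) in scene and (350,275) in side. The pink stand (313,185) and the orange stand (480,248) are empty and excluded by colour. The kiln is at (260,215) and the lid on the brick at (438,318), with its loop at about (438,313).

```bash
cat > h.py <<'E'
from rig import ctrl, command_gripper, optics, workorder
import cv2, numpy as np
np.set_printoptions(precision=4,suppress=True)
def rays(cal,uv):
    f=240/np.tan(np.radians(cal["vertical_fov"]/2)); uv=np.atleast_2d(np.float64(uv))
    d=np.c_[(uv[:,0]-cal["cx"])/f,-(uv[:,1]-cal["cy"])/f,-np.ones(len(uv))]
    T=cal["world_from_camera"]; d=d@T[:3,:3].T
    return T[:3,3],d/np.linalg.norm(d,axis=1)[:,None]
def onplane(cal,uv,z):
    o,d=rays(cal,uv); return o+d*((z-o[2])/d[:,2])[:,None]
def tri(c1,u1,c2,u2):
    o1,d1=rays(c1,u1);o2,d2=rays(c2,u2);d1=d1[0];d2=d2[0]
    A=np.c_[d1,-d2];s=np.linalg.lstsq(A,o2-o1,rcond=None)[0]
    p,q=o1+s[0]*d1,o2+s[1]*d2; return (p+q)/2,np.linalg.norm(p-q)
def proj(cal,P):
    T=np.linalg.inv(cal["world_from_camera"]);p=np.atleast_2d(P)@T[:3,:3].T+T[:3,3]
    f=240/np.tan(np.radians(cal["vertical_fov"]/2))
    return np.c_[cal["cx"]+f*p[:,0]/-p[:,2],cal["cy"]-f*p[:,1]/-p[:,2]]
def down(yaw):   # tool pointing down; tool x axis at yaw (rad)
    c,s=np.cos(yaw),np.sin(yaw); return np.array([[c,s,0],[s,-c,0],[0,0,-1.]])
def shot(name,file):
    cal=optics.get_calibration(name); im=optics.read_camera(name)[:,:,::-1].copy()
    cv2.imwrite("pics/"+file,im); np.save("pics/"+file+".npy",cal,allow_pickle=True); return cal,im
E
python3 - <<'E'
from h import *
a,b=optics.get_calibration("scene"),optics.get_calibration("side")
for n,u,v in [("gripback",(365,203),(381,258)),("gripfront",(336,225),(324,253)),("hook",(329,259),(308,267)),("loop",(438,309),(247,346)),("jar",(347,327),(212,288)),("mandreltop",(233,143),(402,161))]:
    print(n,*tri(a,u,b,v))
print(onplane(a,[(260,210)],.098),onplane(b,[(329,203)],.098)) # kiln
print("lid disc",onplane(a,[(438,317)],.062),onplane(b,[(248,356)],.062))
print("kiln box",onplane(a,[(243,247)],.082),onplane(b,[(284,207)],.082))
print("anvil",onplane(a,[(269,302)],.028),onplane(b,[(246,246)],.028))
print("brick corners",onplane(a,[(420,274),(467,282),(456,361),(404,354)],.0),onplane(b,[(323,347),(323,387),(209,390),(211,346)],.032))
E
```

```text
gripback [ 0.3928 -0.0184  0.1047] 0.01102650766951188
gripfront [ 0.5214 -0.0284  0.1043] 0.019089375216226064
hook [ 0.5661 -0.0258  0.0405] 0.004355464592697861
loop [0.6155 0.2731 0.0842] 0.003690118888817658
jar [0.7507 0.1217 0.0715] 0.00307811989612528
mandreltop [ 0.384  -0.446   0.1292] 0.001186357528935824
[[ 0.5565 -0.2355  0.098 ]] [[ 0.5556 -0.23    0.098 ]]
lid disc [[0.6164 0.2766 0.062 ]] [[0.6136 0.2816 0.062 ]]
kiln box [[ 0.6759 -0.2045  0.082 ]] [[ 0.6746 -0.2069  0.082 ]]
anvil [[ 0.7503 -0.0817  0.028 ]] [[ 0.746 -0.087  0.028]]
brick corners [[ 0.4609  0.1814 -0.    ]
 [ 0.4255  0.2923  0.    ]
 [ 0.6591  0.3456  0.    ]
 [ 0.7008  0.241   0.    ]] [[0.4784 0.2014 0.032 ]
 [0.4575 0.2987 0.032 ]
 [0.6705 0.3542 0.032 ]
 [0.7076 0.251  0.032 ]]
```

```bash
python3 - <<'E'
from h import *
ims=[]
for n,p in [("kiln",(.555,-.232,.33)),("lifter",(.475,-.023,.28)),("lid",(.60,.276,.30))]:
    ctrl.reach(np.array(p),down(0)); ctrl.wait(.3)
    cal,im=shot("wrist",n+".png"); ims.append(im); s=ctrl.observe(); print(n,s["t"],s["tool_pos"],s["joint_pos"],cal["world_from_camera"][:3,3])
cv2.imwrite("pics/m.png",cv2.resize(np.vstack([np.hstack(ims[:2]),np.hstack([ims[2],0*ims[2]])]),(800,600),interpolation=cv2.INTER_AREA))
E
```

```text
kiln 2.25 [ 0.5548 -0.2325  0.3299] [-33.3668  22.6044  77.6044  -0.0008  79.8052  56.6786] [ 0.6217 -0.2326  0.4923]
lifter 3.5167 [ 0.4755 -0.0238  0.28  ] [-16.3472  14.4662  98.5369  -0.0002  66.9834  73.7262] [ 0.5425 -0.0239  0.4425]
lid 5.1 [0.6002 0.2751 0.3002] [ 14.9489  29.0855  71.2273  -0.004   79.6798 105.0218] [0.6671 0.2749 0.4627]
```

View pics/m.png

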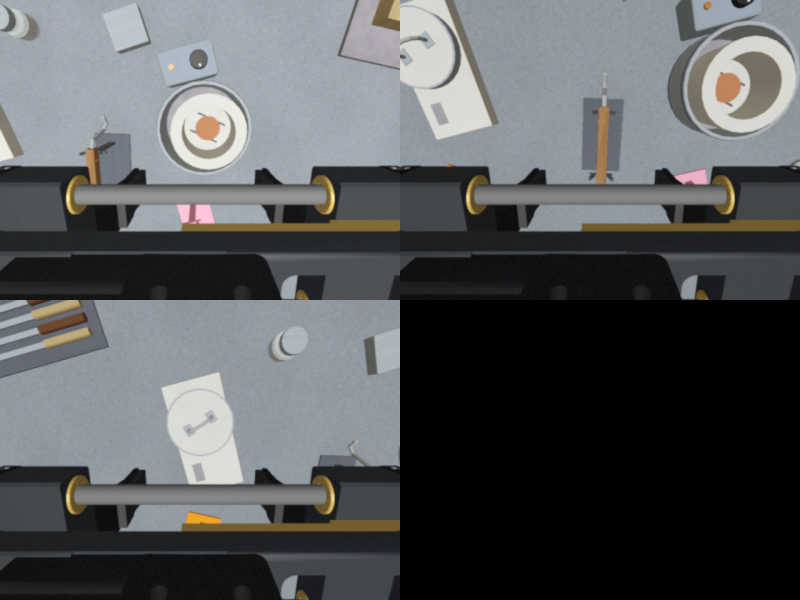

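Wrist views (kiln top left, lifter top right, lid bottom left) show the kiln at about (326,205) full-res in its picture. The dark stand carries the lifter at about (322,235) in its own, and the lid is at about (320,195). Enlarging kiln, lid and lifter for measuring.

```bash
python3 - <<'E'
import cv2,numpy as np
k=cv2.imread("pics/kiln.png")[120:290,240:410]; l=cv2.imread("pics/lid.png")[130:260,250:390]; f=cv2.imread("pics/lifter.png")[100:300,280:370]
def g(im,s,x0,y0):
    im=cv2.resize(im,None,fx=s,fy=s,interpolation=cv2.INTER_CUBIC)
    for v in range(0,im.shape[1]//s,20): cv2.putText(im,str(x0+v),(v*s,9),0,.33,(0,0,255),1); cv2.line(im,(v*s,10),(v*s,16),(0,0,255),1)
    for v in range(20,im.shape[0]//s,20): cv2.putText(im,str(y0+v),(0,v*s+4),0,.33,(0,0,255),1); cv2.line(im,(24,v*s),(30,v*s),(0,0,255),1)
    return im
A,B,C=g(k,2,240,120),g(l,3,250,130),g(f,3,280,100)
A=cv2.resize(k,None,fx=1,fy=1); A=g(k,1,240,120) if 0 else g(k,2,240,120)
H=800
can=np.zeros((600,800,3),np.uint8)
can[:A.shape[0]//1,:A.shape[1]]=A[:600]
b=g(l,2,250,130); can[340:340+b.shape[0]][:,:b.shape[1]]=b[:260]
can[:600,400:400+C.shape[1]]=C[:600]
cv2.imwrite("pics/crops.png",can)
E
```

```text
(no output)
```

View pics/crops.png

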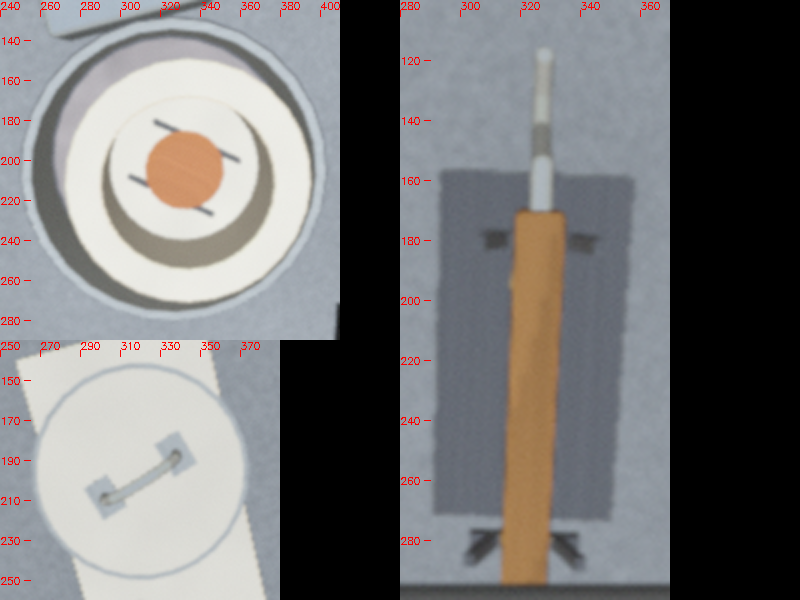

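```bash
python3 - <<'E'
from h import *
def load(n): return np.load(f"pics/{n}.png.npy",allow_pickle=True).item(),cv2.imread(f"pics/{n}.png")
def circ(P):
    A=np.c_[2*P[:,:2],np.ones(len(P))];s=np.linalg.lstsq(A,(P[:,:2]**2).sum(1),rcond=None)[0]
    r=np.sqrt(s[2]+s[0]**2+s[1]**2); return s[:2],r
cal,im=load("kiln")
m=cv2.inRange(im,(195,205,205),(255,255,255)); m[:120]=0;m[290:]=0;m[:,:240]=0;m[:,410:]=0
cs,_=cv2.findContours(m,cv2.RETR_CCOMP,cv2.CHAIN_APPROX_NONE)
for c in cs:
    if len(c)>120: print("liner",len(c),*circ(onplane(cal,c[:,0],.104)))
# case outer edge picked by radial scan is weak; use picked points
P=onplane(cal,[(251,203),(402,203),(327,128.5),(327,279.5)],.098); print("case",*circ(P))
cal,im=load("lid")
P=onplane(cal,[(267.5,195),(373.5,195),(320,141),(320,249)],.062);print("lid",*circ(P))
F=onplane(cal,[(302,209),(338,188)],.064);print("feet",F,np.linalg.norm(F[0]-F[1]))
d=F[0]-F[1]; print("lid yaw deg",np.degrees(np.arctan2(-d[0],d[1])), "mid",F.mean(0))
cal,im=load("lifter")
hsv=cv2.cvtColor(im,cv2.COLOR_BGR2HSV);m=cv2.inRange(hsv,(8,100,60),(22,255,255));m[:150]=0;m[290:]=0;m[:,:280]=0;m[:,370:]=0
v,u=np.nonzero(m);rows=np.unique(v);cu=np.array([u[v==r].mean() for r in rows]);ok=(rows>175)&(rows<288)
P=onplane(cal,np.c_[cu,rows][ok],.112);k=np.polyfit(P[:,0],P[:,1],1);print("grip yaw",np.degrees(np.arctan(k[0])))
fr=onplane(cal,[(cu[0],rows[0])],.112)[0]; yaw=np.arctan(k[0]); e=np.array([np.cos(yaw),np.sin(yaw)])
print("front",rows[0],fr,"origin",fr[:2]-.058*e, np.polyval(k,fr[0]-.058))
S=onplane(cal,[(293.5,156.5),(358,159),(350,273),(291,271.5)],.006);print("stand",S.mean(0),np.degrees(np.arctan2(*(S[0]+S[1]-S[2]-S[3])[[1,0]])),np.linalg.norm(S[0]-S[3]),np.linalg.norm(S[0]-S[1]))
E
```

```text
liner 341 [ 0.5551 -0.2475] 0.06896064527584836
liner 176 [ 0.5642 -0.2455] 0.02574445641721426
liner 325 [ 0.5557 -0.2474] 0.045501007461553326
case [ 0.5588 -0.2399] 0.08715464653507274
lid [0.6162 0.2744] 0.06209137450890137
feet [[0.6027 0.296  0.064 ]
 [0.6269 0.2543 0.064 ]] 0.0482384184475897
lid yaw deg 30.166194371821806 mid [0.6148 0.2752 0.064 ]
grip yaw -2.6249139463176596
front 170 [ 0.5261 -0.0249  0.112 ] origin [ 0.4682 -0.0222] -0.027514489974690116
stand [ 0.4612 -0.0277  0.006 ] -2.5873658325766176 0.14952432182903508 0.07945505139834994
```

```bash
python3 - <<'E'
from h import *
cal=np.load("pics/lifter.png.npy",allow_pickle=True).item()
print("hook tip",onplane(cal,[(328,117)],.0485),"fork",onplane(cal,[(311,179),(343,180)],.103),onplane(cal,[(308,280),(337,280)],.108))
yaw=np.radians(-2.6);R=down(yaw);x,y=.466,-.0272
ctrl.reach(np.array([x,y,.20]),R); ctrl.move_l(np.array([x,y,.082]),vel=.1); ctrl.wait(.2)
print(ctrl.observe()["wrist_force"])
command_gripper(.010,45); ctrl.wait(.3); s=ctrl.observe(); print(s["t"],s["tool_pos"],s["gripper_width"],s["gripper_force"],s["wrist_force"],s["torque"])
ctrl.move_l(np.array([x,y,.20]),vel=.06); ctrl.wait(.3); s=ctrl.observe(); print(s["t"],s["tool_pos"],s["gripper_width"],s["gripper_force"],s["wrist_force"],s["torque"])
cal,im=shot("wrist","held.png"); cv2.imwrite("pics/held2.png",cv2.resize(im[:320,200:440],None,fx=2.2,fy=1.8))
E
```

```text
hook tip [[ 0.5792 -0.0327  0.0485]] fork [[ 0.5171 -0.0152  0.103 ]
 [ 0.5161 -0.0463  0.103 ]] [[ 0.4147 -0.0113  0.108 ]
 [ 0.4146 -0.0412  0.108 ]]
[-0.7911  0.044  -0.3478]
9.3917 [ 0.466  -0.0272  0.082 ] 0.015358040660567729 44.99946193769574 [-0.4847 -0.5651  1.1817] [-0.0459  0.0083 -0.0401]
11.8083 [ 0.4659 -0.0272  0.1999] 0.015705753667735488 44.99948311597109 [ 0.6743  0.4139 -1.1247] [0.0138 0.0468 0.0139]
```

View pics/held2.png

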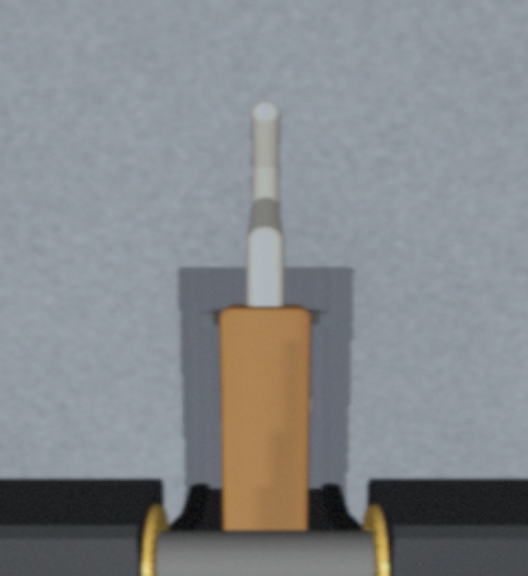

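The lifter is held straight in the fingers, with the hook tip at full-res (320.5,58). Next I compute the seat offset and hook the lid.

```bash
cat >> h.py <<'E'
def st(msg=""):
    s=ctrl.observe(); print(msg,round(s["t"],2),s["tool_pos"],s["wrist_force"],s["torque"],round(s["gripper_force"],1)); return s
E
python3 - <<'E'
from h import *
cal=np.load("pics/held.png.npy",allow_pickle=True).item()
yaw=np.radians(-2.6);e=np.array([np.cos(yaw),np.sin(yaw),0])
t=onplane(cal,[(320.5,57.5)],.1665)[0]-[.4659,-.0272,0]; off=t@e-.110; lat=t@[-e[1],e[0],0]; print("offset",off,lat)
f=onplane(cal,[(320.5,172)],.230)[0]-[.4659,-.0272,0]; print("front",f@e-.058,f@[-e[1],e[0],0])
yaw=np.radians(30.2);e=np.array([np.cos(yaw),np.sin(yaw)]);R=down(yaw)
L=np.array([.6153,.2747]); D=.097+.003
def tcp(back,dz): return np.r_[L-(D+back)*e,.096+.060-.019+dz]
print(ctrl.inverse_kinematics(tcp(.04,.1),R))
ctrl.reach(tcp(.04,.10),R); ctrl.wait(.2)
cal,im=shot("wrist","pre.png")
print("loop px",proj(cal,[np.r_[L,.096]]),"tip should",)
cv2.imwrite("pics/pre2.png",cv2.resize(im[:330,160:480],None,fx=1.8,fy=1.8))
st()
E
```

```text
offset 0.0041917162971083916 -0.00016987354747997934
front 0.0016345272410527231 -7.61730371430253e-05
[10.4756 22.255  94.0634 -0.     63.6816 70.2756]
loop px [[317.9112  56.4126]] tip should
 13.04 [0.4945 0.2029 0.2368] [ 0.5854  0.4928 -1.1719] [-0.0613 -0.0699 -0.0008] 45.0
```

View pics/pre2.png

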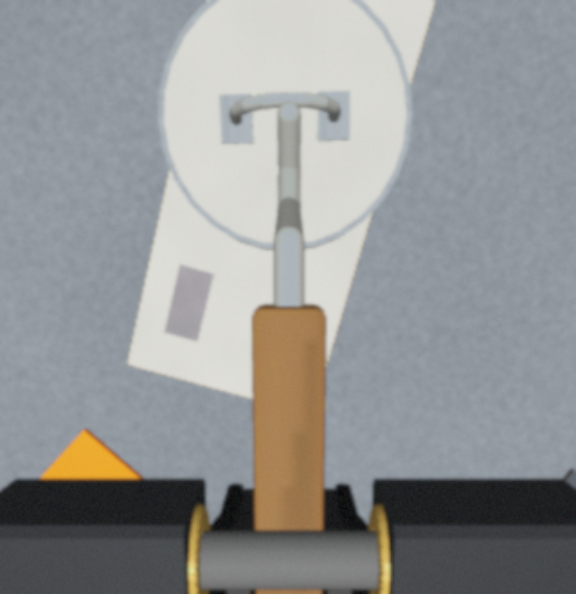

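The hook is in line with the loop: feet at full-res (291.7,63.9) and (345.6,62.2), hook at x = 320.6. I refine from these and hook the lid.

```bash
python3 - <<'E'
from h import *
cal=np.load("pics/pre.png.npy",allow_pickle=True).item()
F=onplane(cal,[(291.7,63.9),(345.6,62.2)],.065);d=F[0]-F[1];yaw=np.arctan2(-d[0],d[1]);L=F.mean(0)[:2]
print(F,np.degrees(yaw),L)
L=(L+[.6153,.2747])/2; yaw=np.radians(29.3)
e=np.array([np.cos(yaw),np.sin(yaw)]);R=down(yaw);D=.100
def tcp(back,dz): return np.r_[L-(D+back)*e,.096+.060-.019+dz]
ctrl.move_l(tcp(.037,.08),R,vel=.1); ctrl.wait(.5); st("above")
print(ctrl.move_l(tcp(.037,-.016),vel=.08,guard=3)); ctrl.wait(.3); s0=st("low")
r=ctrl.move_l(tcp(0,-.016),vel=.03,guard=2.5); ctrl.wait(.3); st("in %s"%r)
shot("side","in_side.png"); cal,im=shot("wrist","in.png"); _,im3=shot("scene","in_scene.png")
b=cv2.imread("pics/in_side.png")[310:400,190:340]
cv2.imwrite("pics/in2.png",np.vstack([cv2.resize(b,(480,288),interpolation=cv2.INTER_CUBIC),cv2.resize(im[:310],(480,310*480//640))]))
np.save("L.npy",np.r_[L,yaw])
E
```

```text
[[0.6049 0.2957 0.065 ]
 [0.6299 0.2551 0.065 ]] 31.67085078438611 [0.6174 0.2754]
above 13.9 [0.4969 0.2081 0.2172] [ 0.4006 -0.9115 -0.8315] [ 0.0019  0.022  -0.0175] 45.0
False
low 15.55 [0.497  0.208  0.1213] [-0.4371 -0.1747 -1.4087] [-0.1105  0.0131 -0.0234] 45.0
in False 17.23 [0.5291 0.2261 0.121 ] [ 0.2661 -0.6677 -1.5409] [-0.0082 -0.0153  0.0503] 45.0
```

View pics/in2.png

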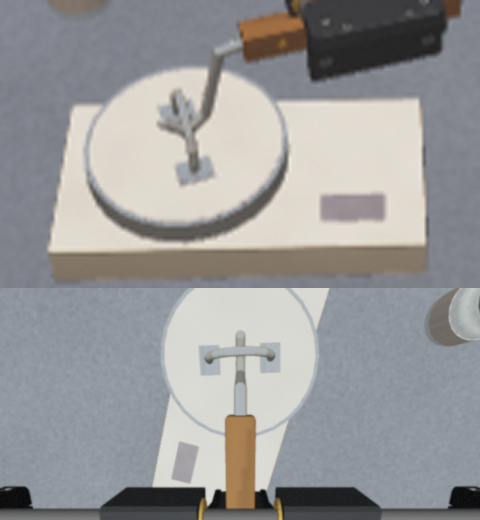

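The hook passes through the loop centrally: loop feet at (209,357) and (272,356) in the crop, hook at x = 240. Now a slow lift.

```bash
python3 - <<'E'
from h import *
Lx,Ly,yaw=np.load("L.npy");L=np.array([Lx,Ly]);e=np.array([np.cos(yaw),np.sin(yaw)]);D=.1
def tcp(back,dz): return np.r_[L-(D+back)*e,.096+.060-.019+dz]
for dz,v in [(-.004,.02),(.012,.015),(.06,.03)]:
    ctrl.move_l(tcp(0,dz),vel=v); ctrl.wait(.3); st(dz)
_,a=shot("side","up_side.png"); _,b=shot("scene","up_scene.png"); _,c=shot("wrist","up.png")
cv2.imwrite("pics/up2.png",np.vstack([np.hstack([cv2.resize(a[270:410,170:340],(400,330),interpolation=cv2.INTER_CUBIC),cv2.resize(b[230:370,370:540],(400,330),interpolation=cv2.INTER_CUBIC)]),np.hstack([cv2.resize(c[:310],(520,252)),np.zeros((252,280,3),np.uint8)])]))
E
```

```text
-0.004 18.43 [0.5291 0.2261 0.1329] [-0.7041 -0.078  -1.1879] [-0.0196 -0.019   0.0222] 45.0
0.012 19.95 [0.5291 0.2261 0.149 ] [-0.1944  0.0377 -3.8546] [-0.1522  0.2585 -0.0211] 45.0
0.06 22.0 [0.5291 0.2261 0.1969] [ 0.3765 -0.4744 -3.8822] [-0.1405  0.2603 -0.0468] 45.0
```

View pics/up2.png

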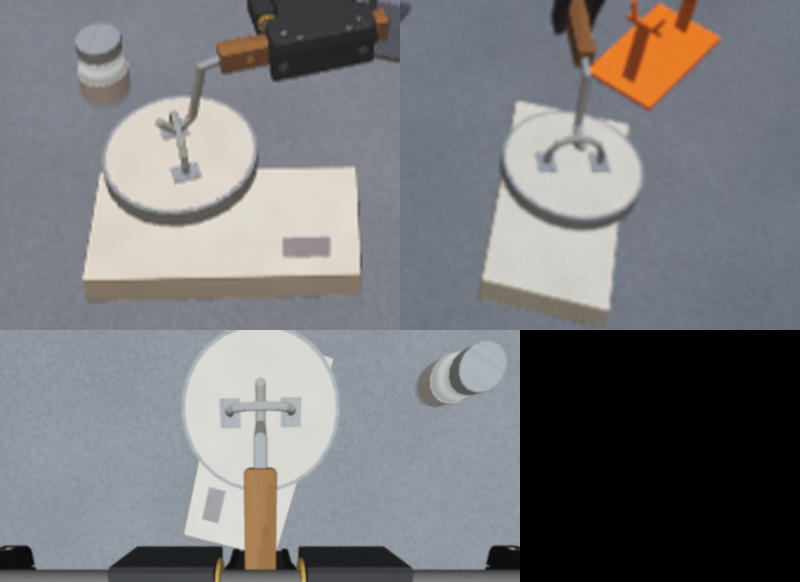

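The lid hangs centrally and level: feet at (229,412) and (292,410), hook at x = 260.5, and the load rose by about 2.7 N. Now I measure the lid centre in the tool frame and carry it to the kiln.

```bash
python3 - <<'E'
from h import *
cal=np.load("pics/up.png.npy",allow_pickle=True).item();_,_,yaw=np.load("L.npy")
e=np.array([np.cos(yaw),np.sin(yaw)]);n=np.array([-e[1],e[0]])
s=1.2308; T=np.array([.5291,.2261])
F=onplane(cal,[(229*s,82*s),(292*s,80*s)],.124)[:,:2]; m=F.mean(0)-T; print("lid in tool",m@e,m@n,np.linalg.norm(F[0]-F[1]))
im=cv2.imread("pics/up.png"); im2=im.copy()
m_=cv2.inRange(im,(195,200,200),(255,255,255));
B=onplane(cal,[(320,198.5)],.122)[0,:2]-T; print("disc near edge -> centre",B@e+.063)
E2=onplane(cal,[(182*s,99.7),(338*s,99.7)],.122)[:,:2]-T; print("sides",E2@n)
a,b=.100,(m@n)
y2=np.radians(-5); e2=np.array([np.cos(y2),np.sin(y2)]);n2=np.array([-e2[1],e2[0]])
C=np.array([.5553,-.2475]); P=C-a*e2-b*n2
ctrl.move_l(np.r_[T,.265],vel=.06)
ctrl.move_l(np.r_[P,.265],down(y2),vel=.1); ctrl.wait(.8)
s=st("over"); cal,c=shot("wrist","over.png"); _,d=shot("side","over_side.png"); _,f=shot("scene","over_scene.png")
cv2.imwrite("pics/over2.png",np.vstack([cv2.resize(c[:310],(640,310)),np.hstack([cv2.resize(d[130:260,240:410],(320,245)),cv2.resize(f[130:260,180:350],(320,245))])]))
E
```

```text
lid in tool 0.09924262627092567 -0.00025933871132933595 0.04949429942901541
disc near edge -> centre 0.09884549886301794
sides [ 0.0619 -0.0617]
over 29.08 [ 0.4557 -0.2385  0.265 ] [-0.5198  0.1294 -4.0119] [0.0508 0.2851 0.0307] 45.0
```

View pics/over2.png

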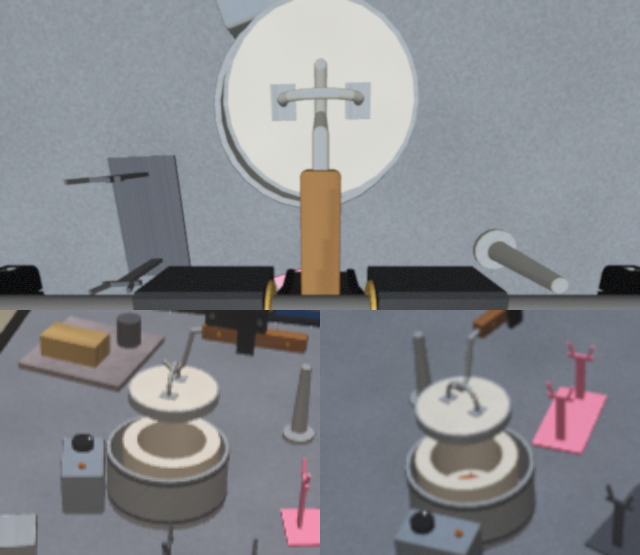

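```bash
cat >> h.py <<'E'
def fz(n=8):
    v=[]
    for _ in range(n): v.append(np.r_[ctrl.observe()["wrist_force"],ctrl.observe()["torque"]]); ctrl.wait(.02)
    return np.mean(v,0)
E
python3 - <<'E'
from h import *
y2=np.radians(-5); e2=np.array([np.cos(y2),np.sin(y2)])
P=np.array([.5553,-.2475])-.0992*e2
ctrl.move_l(np.r_[P,.214],vel=.05); ctrl.wait(.5); f0=fz(); print("ref",f0,st()["tool_pos"])
for z in np.arange(.212,.1925,-.0015):
    ctrl.move_l(np.r_[P,z],vel=.02); f=fz(5); print(round(z,4),f-f0)
    if f[2]-f0[2]>1.0: break
cal,c=shot("wrist","low.png"); _,d=shot("side","low_side.png"); _,f=shot("scene","low_scene.png")
cv2.imwrite("pics/low2.png",np.vstack([cv2.resize(c[:310],(640,310)),np.hstack([cv2.resize(d[150:250,260:390],(320,246),interpolation=cv2.INTER_CUBIC),cv2.resize(f[160:260,200:330],(320,246),interpolation=cv2.INTER_CUBIC)])]))
st()
E
```

```text
31.03 [ 0.4565 -0.2388  0.214 ] [-1.0606  0.1602 -3.4447] [ 0.0356  0.2949 -0.0359] 45.0
ref [ 0.1525 -0.0344 -4.0173  0.0426  0.2993 -0.0095] [ 0.4565 -0.2388  0.214 ]
0.212 [-0.3217  0.1392 -0.2458  0.0005 -0.0334 -0.0005]
0.2105 [-0.5601  0.0731  0.0645 -0.0003 -0.0083  0.0201]
0.209 [-0.2937  0.0427  0.0306 -0.0201 -0.0227 -0.0002]
0.2075 [-0.2054 -0.0791  0.0031  0.0104  0.0013  0.0183]
0.206 [-0.2479  0.1445 -0.1144  0.0265 -0.0166 -0.0124]
0.2045 [-0.1179  0.1347  0.412  -0.0031  0.0129  0.0138]
0.203 [ 0.26   -0.0707  0.2195  0.0194  0.0106  0.0001]
0.2015 [ 0.0601 -0.0576 -0.0023  0.0153 -0.0093 -0.0059]
0.2 [ 0.0255 -0.0189 -0.0366  0.0028 -0.0137 -0.0002]
0.1985 [ 0.0018 -0.1874  0.2612  0.0125  0.0048  0.0112]
0.197 [-0.635   0.0054 -0.221   0.0133 -0.0202 -0.0301]
0.1955 [-0.1679 -0.3304  1.0089 -0.0384 -0.1459 -0.0064]
 35.18 [ 0.4567 -0.239   0.1956] [ 0.4526 -0.6788 -2.8911] [ 0.0032  0.1796 -0.0055] 45.0
```

View pics/low2.png

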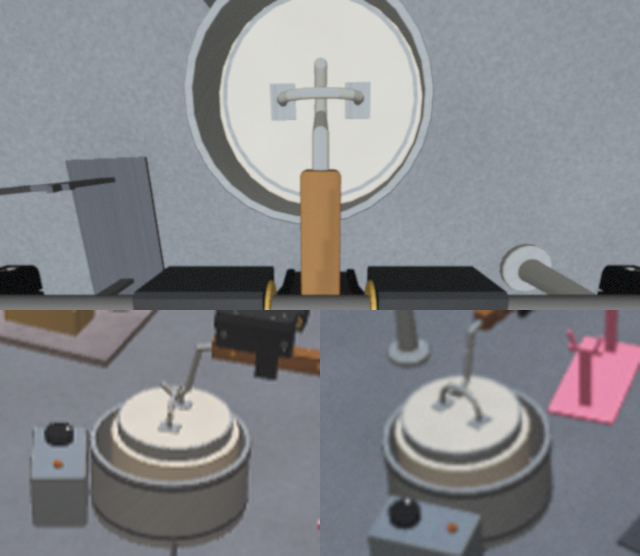

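The plug slipped into the mouth without catching, and contact came at the seated height: TCP 0.1955 against 0.195 expected. Next I unload, unhook and return the lifter.

```bash
python3 - <<'E'
from h import *
y2=np.radians(-5); e2=np.array([np.cos(y2),np.sin(y2)])
P=np.array([.5553,-.2475])-.0992*e2
for z in (.193,.190,.186,.179):
    r=ctrl.move_l(np.r_[P,z],vel=.015,guard=4); f=fz(6); print(z,r,f)
r=ctrl.move_l(np.r_[P-.045*e2,.179],vel=.03,guard=2.5); print("out",r,fz(6)); 
if not r:
    ctrl.move_l(np.r_[P-.045*e2,.26],vel=.08); ctrl.wait(.3)
    cal,c=shot("wrist","done.png"); _,d=shot("side","done_side.png")
    cv2.imwrite("pics/done2.png",np.vstack([cv2.resize(c[:310],(640,310)),cv2.resize(d[150:250,260:390],(320,246),interpolation=cv2.INTER_CUBIC).repeat(2,1)[:, :640]]))
st()
E
```

```text
0.193 False [-0.098   0.3036 -1.0079  0.0228  0.0434 -0.0227]
0.19 False [ 0.1349 -0.4564 -1.6103  0.0364  0.0159 -0.0161]
0.186 False [ 0.0107  0.3105 -1.2425  0.0144  0.0314  0.0078]
0.179 False [-0.0127  0.2189 -1.2719  0.0357  0.0351 -0.0043]
out False [ 0.213   0.0791 -1.1069  0.0319  0.0583 -0.0019]
 40.59 [ 0.4116 -0.2349  0.2598] [ 0.4862  0.2705 -1.7392] [-0.045   0.0242 -0.002 ] 45.0
```

View pics/done2.png

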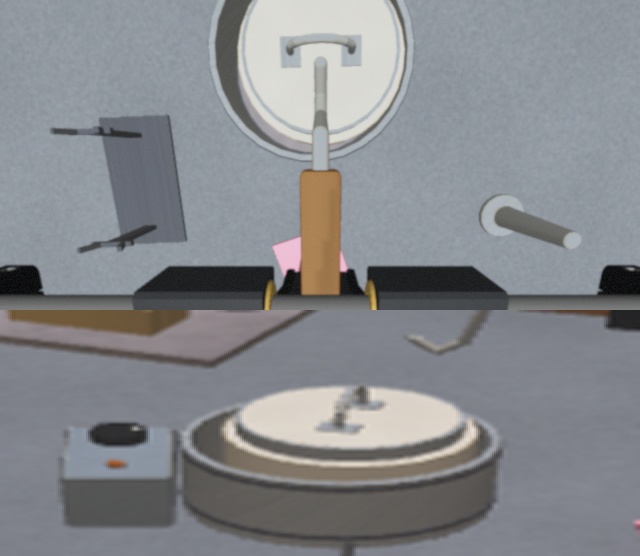

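The lid sits flush and the hook is free. Returning the lifter to its stand.

```bash
python3 - <<'E'
from h import *
R=down(np.radians(-2.6));x,y=.466,-.0272
ctrl.move_l(np.array([x,y,.24]),R,vel=.12); ctrl.move_l(np.array([x,y,.12]),vel=.1); ctrl.wait(.4); f0=fz(6); st()
r=ctrl.move_l(np.array([x,y,.0822]),vel=.025,guard=5); print(r,fz(6)-f0); s=st("placed")
if s["tool_pos"][2]<.085:
    command_gripper(.04); ctrl.wait(.3); command_gripper(.08)
    ctrl.move_l(np.array([x,y,.24]),vel=.12); ctrl.wait(.4)
    cal,c=shot("wrist","ret.png"); _,d=shot("side","ret_side.png")
    cv2.imwrite("pics/ret2.png",np.vstack([cv2.resize(c[:310],(640,310)),np.hstack([cv2.resize(d[170:310,280:410],(320,290),interpolation=cv2.INTER_CUBIC)]*2)]))
st()
E
```

```text
44.39 [ 0.4661 -0.0272  0.1201] [ 0.1677  0.2297 -1.2841] [-0.0316  0.0017 -0.028 ] 45.0
False [-0.2301  0.1104 -0.0232  0.0009 -0.0152 -0.0071]
placed 46.15 [ 0.4661 -0.0272  0.0823] [ 0.0566 -0.0964 -1.7564] [ 0.0133  0.0813 -0.0012] 45.0
 50.08 [ 0.466  -0.0272  0.2399] [ 0.0533 -0.003   0.0742] [-0.0362 -0.0066 -0.0145] 0.0
```

View pics/ret2.png

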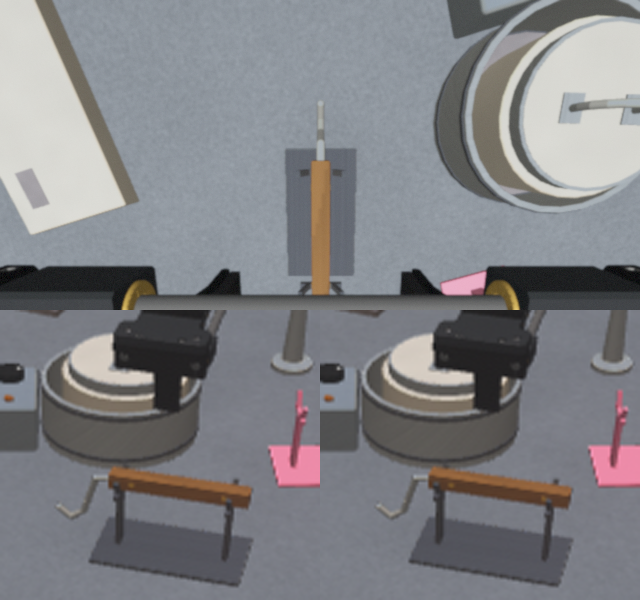

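The lifter lies straight in both forks of the dark stand, and the lid is flush in the kiln.

```bash
python3 -c "
from rig import workorder
print(workorder.close_job())"
```

```text
the job is handed in; nothing more can be done
None
```

The lid is seated flush in the kiln's mouth, the lifter is back in both forks of its stand, and the job was handed in at about 50 s of the 72 s allowed; no verdict came back.

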